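# Put the mineral lab kit back in its holders

## Robot

A 6-joint arm with a two-finger parallel gripper is mounted at the origin on the work surface. World frame = base frame: x ahead of the robot, y to its left, z up, the work surface at z = 0. Lengths are in mm, angles in rad, forces in N, time in s.
With the tool pointing down it reaches from about 300 to 775 mm from the base axis. Payload 14.6 kg.
Tool frame: the origin (TCP) lies between the finger pads; the fingertips stand 11 mm ahead of it and the grasp point (between the pads) lies 8 mm behind it; z points along the fingers, y is the line along which they close (so a half turn about z gives the same grasp; the last joint's range is limited). The gripper opens to 94 mm and grips with 3 to 60 N. Pads are 16 mm wide; open, the fingers measure 119 mm over their backs; the gripper's body (75 mm by 177 mm) begins 78 mm behind the grasp point.
Start: joints at [-1.317, 0.3, 1.521, -0, 1.321, -0.067], TCP at [173.422, -521.933, 191.146] pointing down, gripper open.
Joint ranges: [-3.03, 3.03], [-0.79, 2.21], [0.23, 2.52], [-1.04, 4.18], [0, 3.07], [-2.55, 2.55]. Speed limits (rad/s): [2.22, 2.22, 2.57, 3.14, 3.14, 3.14].

## Interface

Orientations are given as [roll, pitch, yaw] about the fixed x, y, z axes, in that order (R = Rz(yaw) Ry(pitch) Rx(roll)).
In Python, from cell import manip gives the robot as it stands. The module is installed in compiled form; this text tells all that it offers.
- The arm moves only by the tool arm_command, never from a script. Its argument "rows" is one flat list of numbers, 5 for each row, row after row: the shift along the world's x, y, z in mm, then the turn about the world's z in degrees, then the finger opening in mm, from 0 to 94. In form: [dx, dy, dz, twist, jaw, dx, dy, dz, twist, jaw, ...]. A call has 1 to 5 rows; each row shifts and turns the commanded pose from where the row before left it; what a row does not reach is not made up. A row lasts 1/8 s, in which the tool goes at most 62.5 mm and 10.7 degrees, less where a joint would pass 70% of its speed; a pose out of reach is approached as far as the arm can. A call is refused whole if a number of a shift passes 62.5 or a number of a turn 10.7, either way. A call with a gripper value outside its range is refused whole. The fingers move at their own pace and stop on an object; "newtons" is the grip in N (left out, the last holds). Time passes only in rows, so rows that do not move let the fingers close. It gives the time, the measured TCP pose, the force and the opening at its end, in the units of the state.
- manip.read_state(): the state, without advancing time (a new reading comes with each control period).
- manip.camera(name): name is "side" or "top"; returns a dict with "image" (480x640x3 uint8, blue, green, red), "z_map" (480x640 float32, mm along the optical axis (not along the pixel's ray), 0 where there is no reading), "fx", "fy", "cx", "cy" (pixels), "D" ([k1, k2, p1, p2, k3] as OpenCV has them; the pictures are not rectified), "pose" (4x4, takes a point from camera to world coordinates). Camera axes: x right, y down, z forward; pixel columns grow to the right and rows downward; lengths in mm; the calibration is good to about 2 mm. A picture is of the moment at which its call begins.
- manip.sign_off(): hands the job in, once; it reports no verdict.
The state is a dict: "clock": time; "joints": joint angles; "qd": joint speeds; "effort": joint torques, N m; "eef_pos": TCP position; "eef_rot": TCP orientation; "wrist_force": force on the tool from outside, world axes, zero at the start; "moment": the same for the moment, N m; "finger_gap": finger opening in mm.
Only numpy, scipy, OpenCV 4.12 (cv2) and the standard library are available. Lean on these libraries where they do the work, as an engineer would, in place of code of your own. Each camera call takes 0.05 s, during which the arm holds its last target. There are 200 camera calls.

## Task

Put the kit back in its matching holders: the blue-lidded cup in the blue dish, the yellow-lidded cup in the yellow dish and the green slide box lengthwise in the green tray; then, last of all, the amber glass dropper bottle in the square wooden stand. Everything ends upright and flat on its holder's floor, inside the rim. Do not tip the bottle over, and leave the two white-lidded cups where they stand.

Things in the scene. Friction and masses are not known exactly. Their poses are not given: they have to be found in the camera images.
- cup_blue_mid (a point): loose upright straight-sided pale translucent specimen cup with a BLUE lid, about 60 g: cup 50 mm in diameter, the lid (its upper 11 mm) 54 mm; 38 mm high in all. The point is at its centre, 19 mm above its underside; z up along the cup's axis. Grip it across the diameter, best at the lid with the fingertips at least 8 mm above its underside, so that they clear the dish's rim when it is set down
- cup_yellow_mid (a point): loose upright straight-sided pale translucent specimen cup with a YELLOW lid, about 60 g: cup 50 mm in diameter, the lid (its upper 11 mm) 54 mm; 38 mm high in all. The point is at its centre, 19 mm above its underside; z up along the cup's axis. Grip it across the diameter, best at the lid with the fingertips at least 8 mm above its underside, so that they clear the dish's rim when it is set down
- slide_box_mid (a point): loose closed microscope slide box, green with a white seam and a small blank white label on top, 80 x 34 mm, 30 mm high, about 90 g. The point is at its centre, 15 mm above its underside; x along its 80 mm length, y across its 34 mm width, z up. Either way round is right. Grip it across the 34 mm width, with the fingertips at least 6 mm above its underside, so that they clear the tray's rim
- bottle_mid (a point): loose upright amber glass dropper bottle with a black collar and red bulb, about 120 g: square body 40 x 40 mm, 50 mm high, narrow neck above it (24 mm across), 92 mm high in all. The point is on its axis at half its height, 46 mm above its underside (so 4 mm below the shoulder of the square body); x and y square to the body's flat faces, z up. Grip it across two flat faces of the body, with the fingertips at least 12 mm above its underside
- dish_blue: BLUE round dish fixed to the table: 80 mm outside diameter, upright rim 4 mm thick and 7 mm high, inside diameter 72 mm, floor 3 mm above its underside. Origin at the centre of its underside, on the table; z up
- dish_yellow: YELLOW round dish fixed to the table: 80 mm outside diameter, upright rim 4 mm thick and 7 mm high, inside diameter 72 mm, floor 3 mm above its underside. Origin at the centre of its underside, on the table; z up
- slide_tray: green rectangular tray fixed to the table, 104 x 58 mm outside, 96 x 50 mm inside, walls 4 mm thick and 8 mm high, floor 4 mm above its underside. Origin at the centre of its underside, on the table; x along its length, z up
- bottle_stand: square wooden stand fixed to the table, 74 x 74 mm outside, square well 58 x 58 mm, walls 8 mm thick and 14 mm high, well floor (dark wood) 8 mm above its underside. Origin at the centre of its underside, on the table; x and y square to its sides, z up. The well leaves 9 mm on every side of the bottle if the two are turned alike (any quarter turn is right)
- cup_white1_mid (a point): a translucent specimen cup like the coloured-lid ones but with a WHITE lid, loose, 54 mm across, 38 mm high; a bystander to be left where it stands. The point is at its centre, 19 mm above the table
- cup_white2_mid (a point): a translucent specimen cup like the coloured-lid ones but with a WHITE lid, loose, 54 mm across, 38 mm high; a bystander to be left where it stands. The point is at its centre, 19 mm above the table
Not all that is in view belongs to the job. There is more than one size of the part that bears cup_yellow_mid; the job needs the middle-sized. Several things have the shape of the slide_tray; the one meant has the colours described above.

How it is judged:
By the outcome, as a careful person would: the job done as asked, in the order asked, and still so for the second after the job is handed in, with the robot touching nothing.
It also fails if it takes over 120 s, if anything falls off the work surface, if the arm or the gripper's body presses on something with over 40 N, if the wrist force passes 120 N, or if a joint passes its speed limit or range.

## Working session

There is one attempt and no reset: what is moved stays moved. The work goes in short steps, Python scripts to look and compute and a tool call to move; the robot and the scene stay as the last step left them, time stands still between calls to the robot, and variables do not carry over. Pictures are saved under pics/ and viewed, on a budget of 14 in all, crops included, one or two more only if the job needs it, and the job is handed in when it is done.

Besides the shell and the picture viewer there is one more tool, called after "Call:" as name(argument=value, ...), one argument or row to a line, values as JSON. arm_command: Moves the arm, as the interface text tells. Its arguments: {"type":"object","properties":{"rows":{"type":"array","items":{"type":"number"}},"newtons":{"type":"number"}},"required":["rows"]}

```bash
mkdir -p pics; cat > h.py <<'E'
import numpy as np, cv2
from cell import manip
def cap(n):
    c=manip.camera(n); np.savez(f'{n}.npz',**{k:np.array(v) for k,v in c.items()}); return c
def load(n): return dict(np.load(f'{n}.npz'))
def K(c): return np.array([[c['fx'],0,c['cx']],[0,c['fy'],c['cy']],[0,0,1]],float)
def at_z(c,px,z):
    "pixels -> world points on plane z"
    p=cv2.undistortPoints(np.array(px,float).reshape(-1,1,2),K(c),c['D'].astype(float)).reshape(-1,2)
    d=np.c_[p,np.ones(len(p))]@c['pose'][:3,:3].T; o=c['pose'][:3,3]
    return o+d*((z-o[2])/d[:,2])[:,None]
def cloud(c):
    h,w=c['z_map'].shape
    g=np.stack(np.meshgrid(np.arange(w),np.arange(h)),-1).reshape(-1,1,2).astype(float)
    p=cv2.undistortPoints(g,K(c),c['D'].astype(float)).reshape(-1,2)
    P=np.c_[p,np.ones(len(p))]*c['z_map'].reshape(-1,1)
    return (P@c['pose'][:3,:3].T+c['pose'][:3,3]).reshape(h,w,3)
E
python3 - <<'E'
from h import *
for n in('top','side'):
    c=cap(n); cv2.imwrite(f'pics/{n}0.png',c['image']); print(n,c['pose'].round(2).tolist(),c['fx'],c['D'])
print(manip.read_state())
E
```

```text
top [[0.02, -1.0, 0.09, 408.99], [-1.0, -0.02, -0.01, -5.7], [0.01, -0.09, -1.0, 1286.83], [0.0, 0.0, 0.0, 1.0]] 592.2525218718118 [0.03883109 0.         0.         0.         0.        ]
side [[-0.99, -0.06, 0.1, 365.23], [-0.12, 0.61, -0.79, 1082.5], [-0.01, -0.79, -0.61, 913.44], [0.0, 0.0, 0.0, 1.0]] 625.1493351925939 [-0.10964613  0.          0.          0.          0.        ]
{'clock': 0.1, 'joints': array([-1.31658660e+00,  3.00407420e-01,  1.52151485e+00,  1.17826919e-05,
        1.32069425e+00, -6.65845914e-02]), 'qd': array([ 0.00113283, -0.00070915, -0.003083  ,  0.00033375, -0.00021671,
       -0.00066028]), 'effort': array([ 5.85948019e-04, -5.32647479e+01, -3.53287661e+01,  7.09240395e-02,
        2.34971009e-02, -8.26999712e-05]), 'eef_pos': array([ 173.37231679, -521.69939843,  190.6492813 ]), 'eef_rot': array([-3.14057181e+00, -7.95114074e-05,  3.20791354e-01]), 'wrist_force': array([-0.54046744, -1.02596429, -0.5668285 ]), 'moment': array([ 0.01487735,  0.05266619, -0.00792425]), 'finger_gap': 93.91693008075795}
```

View pics/top0.png

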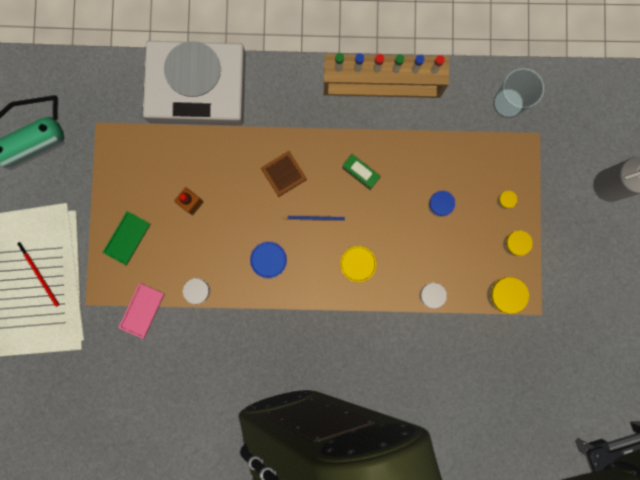

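View pics/side0.png

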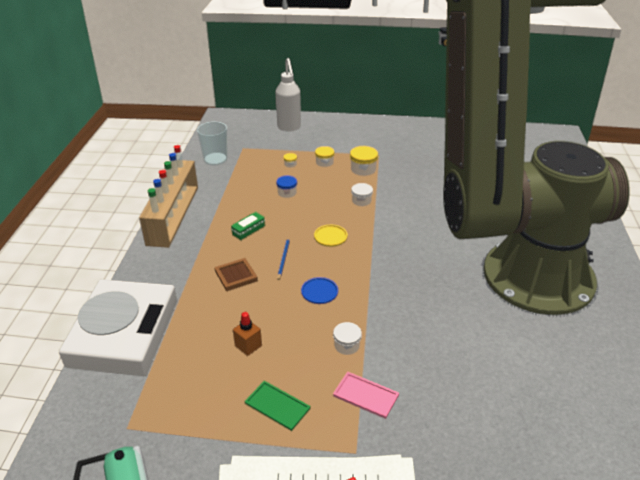

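The top view shows yellow cups at (508,199) small, (519,243) middle and (510,295) large, so the middle one is meant. The trays are green at (127,238) and pink at (142,310), and the green one is meant. The long thing at (316,218) is a pen, which I'll leave alone. I'll measure these and confirm in a crop.

```bash
cat > meas.py <<'E'
from h import *
def seg(c,seed,r,hue,ztop,smin=90,vmin=40):
    hsv=cv2.cvtColor(c['image'],cv2.COLOR_BGR2HSV)
    m=((hsv[...,0]>=hue[0])&(hsv[...,0]<=hue[1])&(hsv[...,1]>=smin)&(hsv[...,2]>=vmin)).astype(np.uint8)
    k=np.zeros_like(m); cv2.circle(k,seed,r,1,-1); m&=k
    cs=max(cv2.findContours(m,cv2.RETR_EXTERNAL,cv2.CHAIN_APPROX_NONE)[0],key=cv2.contourArea)
    w=at_z(c,cs.reshape(-1,2),ztop)[:,:2].astype(np.float32)
    return cv2.minAreaRect(w), cs
E
python3 - <<'E'
from meas import *
c=load('top'); P=cloud(c)
for n,s,r,h,z in [('ysmall',(508,199),16,(20,35),30),('ymid',(519,243),22,(20,35),38),('ybig',(510,295),26,(20,35),46),('ydish',(358,264),26,(20,35),7),
 ('bcup',(442,203),20,(105,130),38),('bdish',(268,260),26,(105,130),7),('box',(361,171),28,(45,85),30),('tray',(127,238),38,(45,85),8)]:
    (ce,sz,a),cs=seg(c,s,r,h,z)
    print(n,np.round(ce,1),np.round(sz,1),round(a,1),'depth z',np.nanmedian(P[s[1]-3:s[1]+4,s[0]-3:s[0]+4,2]).round(1))
for n,p in [('w1',(195,291)),('w2',(433,295))]: print(n,at_z(c,[p],38).round(1),P[p[1],p[0],2])
def big(x0,y0,w,h,f): return cv2.resize(c['image'][y0:y0+h,x0:x0+w],None,fx=f,fy=f,interpolation=cv2.INTER_CUBIC)
A=big(420,180,130,140,4); 
B=big(150,140,180,110,4.2)[:560]; 
cv2.imwrite('pics/yc.png',A); cv2.imwrite('pics/bs.png',B)
E
```

```text
ysmall [ 619.9 -412. ] [38.8 40. ] 63.8 depth z 27.1
ymid [ 525.8 -432.1] [54.4 57.7] 45.6 depth z 37.9
ybig [ 415.6 -408.5] [78.7 81.8] 27.5 depth z 53.7
ydish [475.9 -95.3] [80.1 77.9] 1.1 depth z 1.9
bcup [ 607.2 -269.9] [51.7 51.1] 0.3 depth z 37.6
bdish [480.3  99.4] [75.2 74.6] 46.4 depth z 2.5
box [674.  -96.2] [77.9 34.9] 53.2 depth z 29.0
tray [520.6 405.8] [ 58.  102.7] 62.6 depth z 3.8
w1 [[409.2 247.3  38. ]] 40.111985494605506
w2 [[ 411.5 -251.6   38. ]] 36.942666342476286
```

View pics/yc.png

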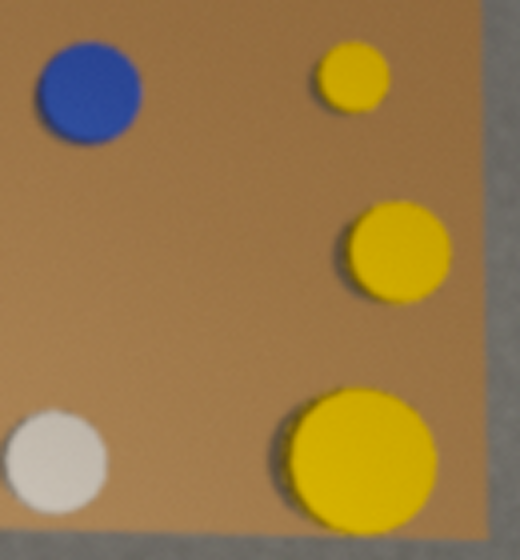

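View pics/bs.png

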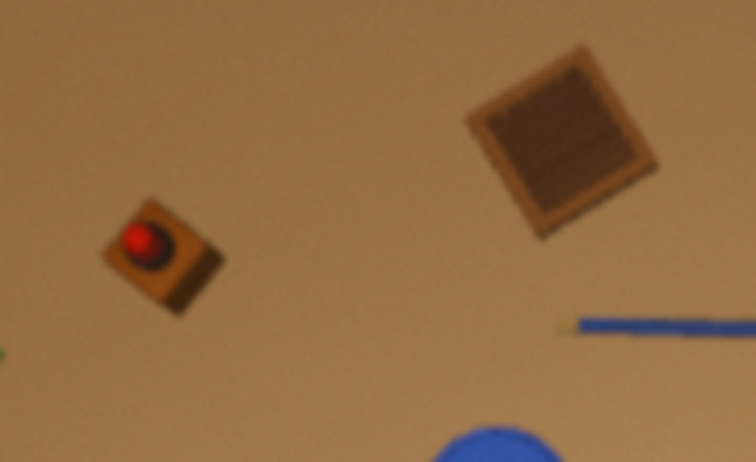

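The crop confirms the middle yellow lid at (519,243), 54 mm across, between the smaller (508,199) and the larger (510,295). In the second crop, the bottle's shoulder corners are at about (150,200), (102,255), (168,298), (210,245), and the stand's outer corners at (585,45), (466,118), (541,240), (658,163).

```bash
python3 - <<'E'
from meas import *
c=load('top')
f=lambda L:(np.array(L,float)+.5)/4.2-.5+[150,140]
def long(r):
    b=cv2.boxPoints(r); e=[b[1]-b[0],b[2]-b[1]]; e=max(e,key=np.linalg.norm); return np.degrees(np.arctan2(e[1],e[0]))%180
for n,L,z in [('bottle',[(150,200),(102,255),(168,298),(210,245)],50),('stand',[(585,45),(466,118),(541,240),(658,163)],14)]:
    w=at_z(c,f(L),z)[:,:2]; e=np.roll(w,-1,0)-w
    print(n,w.mean(0).round(1),np.linalg.norm(e,axis=1).round(1),(np.degrees(np.arctan2(e[:,1],e[:,0]))%90).round(1))
for n,s,r,h,z in [('box',(361,171),28,(45,85),30),('tray',(127,238),38,(45,85),8)]:
    R,_=seg(c,s,r,h,z); print(n,long(R))
# second opinion from side for blue cup, bottle bulb
print(np.degrees(manip.read_state()['eef_rot']))
E
```

```text
bottle [601.3 269.2] [36.3 39.6 33.7 37.8] [51.4 58.2 54.  54.4]
stand [668.4  70.5] [72.6 74.9 72.6 72.8] [33.4 32.8 35.1 32.8]
box 53.200733
tray 152.56053
[-1.79941510e+02 -4.55566807e-03  1.83799907e+01]
```

Everything fits the sizes and reach given. Moving first to the blue cup at (607,-270).

Call:
arm_command(
  rows=[54,31,0,0,94,54,31,0,0,94,54,31,0,0,94,54,31,0,0,94,54,31,0,0,94],
  newtons=20,
)

```text
clock: 0.72
eef_pos: [444.9, -365.6, 191.0]
eef_rot: [-3.141, 0.0, 0.321]
wrist_force: [-0.1, -1.1, -0.4]
finger_gap: 93.8
```

Call:
arm_command(
  rows=[54,32,0,0,94,54,32,-20,0,94,50,30,-50,0,94,0,0,0,0,94],
)

```text
clock: 1.23
eef_pos: [589.5, -277.3, 126.8]
eef_rot: [-3.136, 0.005, 0.324]
wrist_force: [-0.2, -0.1, 0.7]
finger_gap: 94.0
```

Call:
arm_command(
  rows=[17,7,-20,0,94,0,0,0,0,94,0,0,0,0,94],
)

```text
clock: 1.6
eef_pos: [605.6, -274.1, 112.7]
eef_rot: [3.141, -0.001, 0.32]
wrist_force: [-0.7, 1.1, 0.1]
finger_gap: 93.9
```

```bash
python3 - <<'E'
from meas import *
c=cap('top'); cv2.imwrite('pics/a.png',cv2.resize(c['image'][140:300,340:560],None,fx=3,fy=3))
c=cap('side'); cv2.imwrite('pics/b.png',cv2.resize(c['image'][80:260,220:440],None,fx=3,fy=3))
E
```

```text
(no output)
```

View pics/b.png

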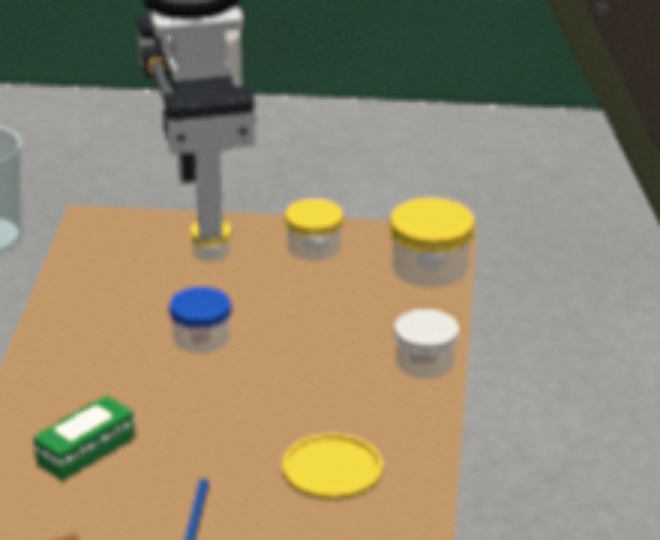

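The gripper hangs above the cup, which has its lid at about (287,182) in the full side image, with nothing in the way. I'll cross-check against the side camera.

```bash
python3 - <<'E'
from meas import *
c=load('side'); f=lambda L:(np.array(L,float)+.5)/3-.5+[220,80]
print('blue cup,ymid',at_z(c,f([(201,306),(315,215)]),38).round(1),'box',at_z(c,f([(85,427)]),30).round(1),'ydish',at_z(c,f([(332,464)]),7).round(1))
E
```

```text
blue cup,ymid [[ 603.9 -264.    38. ]
 [ 522.2 -429.2   38. ]] box [[671.1 -91.   30. ]] ydish [[473.6 -93.2   7. ]]
```

Call:
arm_command(
  rows=[2,3,-40,0,94,0,0,-30,0,94,0,0,-17,0,94,0,0,0,0,94],
)

```text
clock: 2.2
eef_pos: [607.7, -270.5, 24.3]
eef_rot: [-3.141, 0.001, 0.32]
wrist_force: [0.6, 0.6, 0.6]
finger_gap: 94.0
```

Call:
arm_command(
  rows=[-1,2,1,0,66,0,0,0,0,58,0,0,0,0,45,0,0,0,0,45,0,0,0,0,45],
  newtons=15,
)

```text
clock: 2.82
eef_pos: [607.1, -268.3, 25.5]
eef_rot: [-3.142, -0.0, 0.321]
wrist_force: [0.0, 0.4, -0.7]
finger_gap: 47.6
```

Call:
arm_command(
  rows=[0,0,0,0,45,0,0,0,0,45,0,0,30,0,45,0,0,50,0,45,0,0,0,0,45],
)

```text
clock: 3.45
eef_pos: [608.8, -269.1, 109.9]
eef_rot: [3.137, -0.005, 0.321]
wrist_force: [1.4, -0.3, -0.4]
finger_gap: 44.8
```

The gap of 44.8 mm says the grip missed. I'll look.

```bash
python3 - <<'E'
from meas import *
c=cap('side'); cv2.imwrite('pics/c.png',cv2.resize(c['image'][60:260,220:440],None,fx=3,fy=3))
print(manip.read_state())
E
```

```text
{'clock': 3.5, 'joints': array([-4.71274850e-01,  6.24364728e-01,  1.25120847e+00,  3.08720469e-05,
        1.26293881e+00,  7.78667242e-01]), 'qd': array([ 0.00057798,  0.04152473,  0.04105154, -0.00264525, -0.01457231,
       -0.00218846]), 'effort': array([ 3.29057453e-02, -7.38436818e+01, -3.72514307e+01,  6.77597383e-02,
        2.11206009e-01,  1.04348375e-03]), 'eef_pos': array([ 607.75797166, -268.60837527,  107.1334796 ]), 'eef_rot': array([ 3.13942038e+00, -2.18459273e-03,  3.20847298e-01]), 'wrist_force': array([ 1.19954147,  0.34267031, -0.42848195]), 'moment': array([ 0.03563878, -0.08270272, -0.03373134]), 'finger_gap': 45.391714950154054}
```

View pics/c.png

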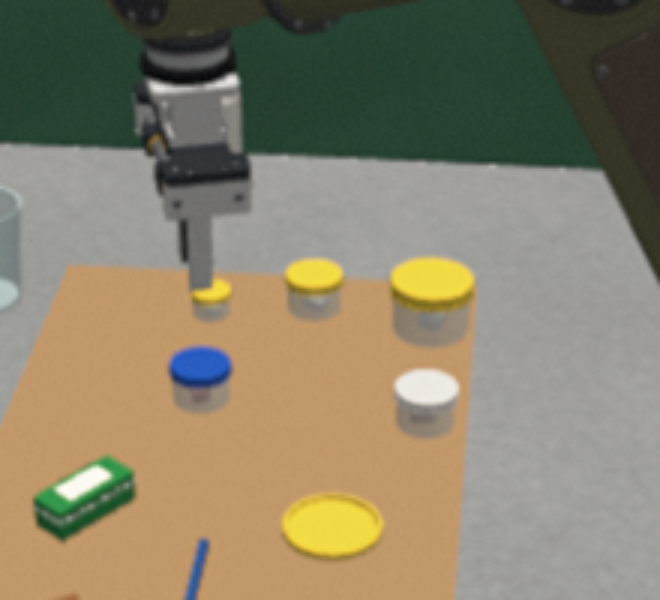

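```bash
python3 - <<'E'
from meas import *
for n in('side','top'):
    c=cap(n); T=np.linalg.inv(c['pose'])
    p=cv2.projectPoints(np.array([[607.7,-268.7,96],[607,-268,38.],[607.7,-268.7,190],[0,0,0],[0,0,300]]),cv2.Rodrigues(T[:3,:3])[0],T[:3,3],K(c),c['D'])[0]
    print(n,p.reshape(-1,2).round(0).tolist(), c['pose'][:3,3])
    im=c['image'].copy()
    for q in p.reshape(-1,2)[:3]: cv2.circle(im,tuple(int(v) for v in q.round()),3,(255,0,255),1)
    if n=='top': cv2.imwrite('pics/d.png',im)
    P=cloud(c)
    if n=='side':
        g=P[60:260,250:320].reshape(-1,3); g=g[(g[:,2]>90)&(g[:,2]<200)&(g[:,0]>450)]
        for z in range(90,200,20):
            s=g[(g[:,2]>=z)&(g[:,2]<z+20)]; print(z,len(s),np.median(s,0).round(0),s.min(0).round(0),s.max(0).round(0)) if len(s) else 0
E
```

```text
side [[285.0, 161.0], [286.0, 181.0], [283.0, 128.0], [538.0, 276.0], [569.0, 159.0]] [ 365.2283786  1082.49763983  913.44304119]
90 31 [ 624. -624.  101.] [ 621. -638.   90.] [ 632. -608.  109.]
110 38 [ 622. -607.  121.] [ 590. -636.  110.] [ 634. -237.  130.]
130 81 [ 600. -240.  141.] [ 585. -303.  131.] [ 626. -230.  150.]
150 71 [ 597. -238.  158.] [ 585. -299.  150.] [ 625. -229.  170.]
170 56 [ 594. -237.  180.] [ 586. -245.  170.] [ 603. -227.  189.]
190 12 [ 594. -235.  192.] [ 586. -240.  190.] [ 602. -229.  195.]
top [[447.0, 198.0], [441.0, 203.0], [459.0, 190.0], [309.0, 491.0], [306.0, 554.0]] [ 408.99387381   -5.70145487 1286.83175402]
```

View pics/d.png

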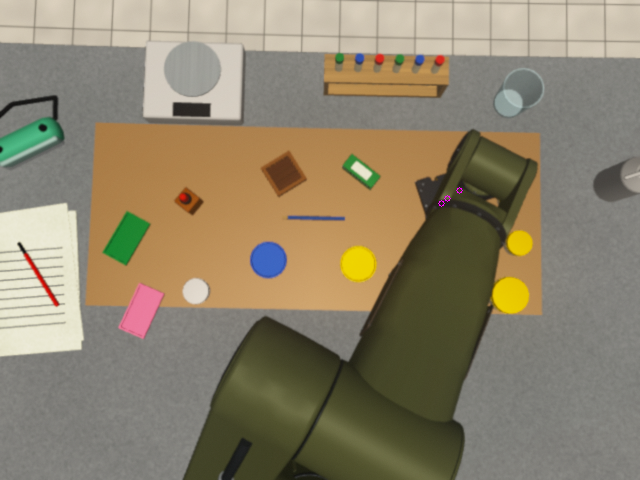

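Seen from the side, the fingertips end at about (286,155), though the reported pose puts them near (285,161-165). xy agrees, but z looks 25-30 mm off. I'll measure the tip height properly.

```bash
python3 - <<'E'
from meas import *
print(manip.read_state()['eef_pos'])
c=load('side');P=cloud(c)
for v in range(140,166,2): print(v,[(P[v,u]).round(0).astype(int).tolist() for u in (283,286,289)])
T=np.linalg.inv(c['pose'])
for z in(96,110,120,130): print(z,cv2.projectPoints(np.array([[597.,-238,z]]),cv2.Rodrigues(T[:3,:3])[0],T[:3,3],K(c),c['D'])[0].ravel().round(1))
E
```

```text
[ 606.68381871 -268.06484115  104.41713818]
140 [[603, -235, 176], [596, -237, 176], [589, -237, 176]]
142 [[604, -237, 170], [597, -239, 169], [589, -237, 170]]
144 [[605, -239, 163], [596, -231, 168], [590, -240, 163]]
146 [[605, -240, 157], [597, -235, 160], [590, -239, 158]]
148 [[604, -235, 154], [597, -238, 153], [590, -240, 152]]
150 [[605, -237, 147], [597, -233, 150], [590, -235, 149]]
152 [[606, -241, 139], [597, -234, 144], [590, -237, 142]]
154 [[606, -244, 132], [597, -233, 139], [590, -235, 138]]
156 [[645, -455, 1], [598, -236, 131], [593, -249, 124]]
158 [[644, -448, -1], [627, -398, 29], [618, -398, 29]]
160 [[642, -432, 2], [626, -396, 24], [618, -396, 24]]
162 [[640, -425, -1], [628, -405, 12], [619, -402, 14]]
164 [[638, -408, 3], [628, -399, 8], [618, -396, 11]]
96 [287.  167.8]
110 [286.8 163. ]
120 [286.6 159.6]
130 [286.5 156.1]
```

Side depth puts the tip at z≈127 while the reported TCP of 104.4 implies 93. The reported height reads about 33 mm low compared with both cameras, so I'll go by the camera. I'll open, descend part way, then re-measure the tip.

Call:
arm_command(
  rows=[0,1,0,0,94,0,0,0,0,94,0,0,0,0,94,0,0,-50,0,94,0,0,-45,0,94],
)

```text
clock: 4.22
eef_pos: [607.0, -267.3, 9.2]
eef_rot: [3.141, -0.0, 0.321]
wrist_force: [1.8, -1.2, -0.0]
finger_gap: 91.5
```

Call:
arm_command(
  rows=[0,0,0,0,94,0,0,0,0,94,0,0,0,0,94],
)

```text
clock: 4.6
eef_pos: [608.1, -267.8, 12.9]
eef_rot: [3.139, -0.002, 0.321]
wrist_force: [-0.8, -0.7, -0.9]
finger_gap: 94.1
```

```bash
cat >> meas.py <<'E'
def tip(zmax=200):
    "near (+y side) and far finger tips from side depth"
    s=manip.read_state(); p=s['eef_pos']; y=s['eef_rot'][2]; d=np.array([np.sin(y),-np.cos(y)])
    c=cap('side'); P=cloud(c).reshape(-1,3)
    r=s['finger_gap']/2+12
    print('tcp',p.round(1),'gap',round(s['finger_gap'],1))
    for sg in(-1,1):
        q=P[(np.linalg.norm(P[:,:2]-(p[:2]+sg*r*d),axis=1)<16)&(P[:,2]>6)&(P[:,2]<zmax)]
        h=np.histogram(q[:,2],np.arange(0,zmax,10))[0]
        print('finger',(p[:2]+sg*r*d).round(0),'zmin',q[:,2].min().round(1),'p2',np.percentile(q[:,2],2).round(1),'med xy',np.median(q[:,:2],0).round(0),h)
E
python3 -c "
from meas import *
tip()"
```

```text
tcp [ 608.1 -267.8   12.9] gap 94.1
finger [ 590. -212.] zmin 27.2 p2 34.4 med xy [ 588. -214.] [ 0  0  2 14 27 25 26 28 26 26 33  7  0  1  0  0 68  5  0]
finger [ 627. -324.] zmin 27.0 p2 27.3 med xy [ 623. -314.] [ 0  0  5 18  9  0  0  0  0  0  0  0  1  0  0  0  0  0  0]
```

The tip is about 32 mm up at reported TCP 12.9, so tip ≈ TCP+20 holds. I want the tip at about 14, so down another 18.

Call:
arm_command(
  rows=[0,0,-18,0,94,0,0,0,0,64,0,0,0,0,45,0,0,0,0,45,0,0,0,0,45],
)

```text
clock: 5.28
eef_pos: [607.2, -267.3, -7.2]
eef_rot: [3.141, -0.0, 0.321]
wrist_force: [0.1, -0.5, -0.5]
finger_gap: 57.3
```

Call:
arm_command(
  rows=[0,0,0,0,45,0,0,0,0,45],
)

```text
clock: 5.52
eef_pos: [607.2, -267.4, -7.3]
eef_rot: [3.141, -0.0, 0.321]
wrist_force: [-0.4, -0.4, 1.3]
finger_gap: 53.5
```

The 53.5 mm gap is the lid. Lift and carry to the blue dish (480,99).

Call:
arm_command(
  rows=[0,0,40,0,45,0,0,50,0,45,-18,52,0,0,45,-18,52,0,0,45,-18,52,0,0,45],
)

```text
clock: 6.15
eef_pos: [552.2, -109.8, 82.5]
eef_rot: [-3.142, -0.0, 0.32]
wrist_force: [1.0, 0.1, -0.4]
finger_gap: 53.5
```

Call:
arm_command(
  rows=[-18,52,0,0,45,-18,52,0,0,45,-18,52,0,0,45,-18,52,0,0,45,0,0,0,0,45],
)

```text
clock: 6.78
eef_pos: [480.0, 99.3, 82.6]
eef_rot: [-3.141, 0.0, 0.325]
wrist_force: [0.2, -0.5, -0.8]
finger_gap: 53.7
```

Call:
arm_command(
  rows=[0,0,-40,0,45,0,0,-30,0,45,0,0,-12,0,45,0,0,0,0,45],
)

```text
clock: 7.28
eef_pos: [481.2, 96.3, 0.4]
eef_rot: [-3.141, 0.001, 0.32]
wrist_force: [0.7, 0.2, 0.8]
finger_gap: 53.7
```

```bash
python3 - <<'E'
from meas import *
tip()
c=load('side');P=cloud(c); cv2.imwrite('pics/e.png',cv2.resize(c['image'][200:330,240:400],None,fx=4,fy=4))
E
```

```text
tcp [4.812e+02 9.630e+01 4.000e-01] gap 53.7
finger [469. 133.] zmin 6.0 p2 7.1 med xy [469. 133.] [24  4 20 37 39 34 35 21  0  0  0  0  0  0  0 96 63 67 66]
finger [493.  59.] zmin 82.8 p2 82.8 med xy [500.  60.] [0 0 0 0 0 0 0 0 1 0 0 0 0 0 0 0 0 0 0]
```

View pics/e.png

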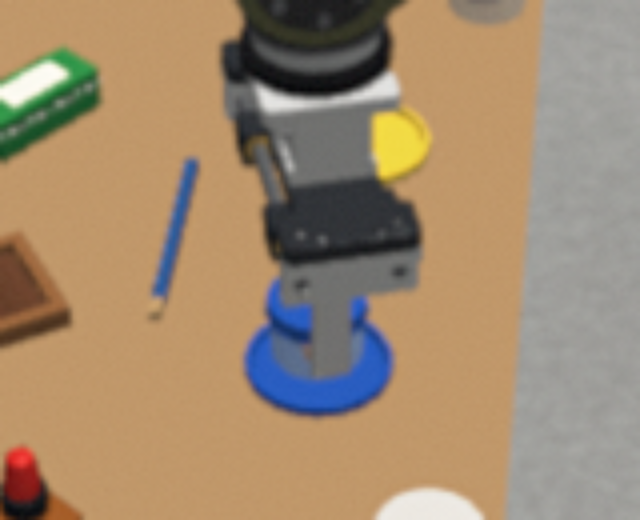

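The cup hangs centred in the blue dish: cup edges at 272 and 365 in the crop, dish rim at 246 and 392. Lower the last few mm, release, rise.

Call:
arm_command(
  rows=[0,1,-4,0,45,0,0,0,0,45,0,0,0,0,45],
)

```text
clock: 7.7
eef_pos: [481.3, 97.8, -3.2]
eef_rot: [3.142, -0.001, 0.321]
wrist_force: [-0.4, -0.3, 0.2]
finger_gap: 53.5
```

Call:
arm_command(
  rows=[0,0,0,0,60,0,0,0,0,75,0,0,0,0,94,0,0,0,0,94,0,0,30,0,94],
)

```text
clock: 8.32
eef_pos: [479.9, 97.5, 25.4]
eef_rot: [-3.141, 0.004, 0.321]
wrist_force: [0.8, -0.6, 0.1]
finger_gap: 92.9
```

Call:
arm_command(
  rows=[0,0,60,0,94,5,-58,0,0,94,5,-59,0,0,94,5,-59,0,0,94,5,-59,0,0,94],
)

```text
clock: 8.95
eef_pos: [501.0, -139.2, 86.7]
eef_rot: [3.141, -0.0, 0.321]
wrist_force: [0.7, 0.2, -0.1]
finger_gap: 93.9
```

Call:
arm_command(
  rows=[5,-59,0,0,94,5,-59,0,0,94,5,-59,0,0,94,5,-59,0,0,94,5,-58,0,0,94],
)

```text
clock: 9.57
eef_pos: [525.9, -433.3, 86.4]
eef_rot: [-3.142, -0.0, 0.321]
wrist_force: [0.6, 1.1, -0.3]
finger_gap: 93.8
```

Call:
arm_command(
  rows=[0,0,0,0,94,0,0,-30,0,94,0,0,0,0,94],
)

```text
clock: 9.95
eef_pos: [525.3, -429.7, 54.3]
eef_rot: [-3.138, 0.002, 0.321]
wrist_force: [-0.0, 0.8, 0.5]
finger_gap: 93.8
```

```bash
python3 -c "
from meas import *
tip()
c=load('side')
(ce,sz,a),_=seg(load('side'),(325,153),13,(20,35),38); print('ymid side',ce,sz)"
```

```text
tcp [ 525.3 -429.7   54.3] gap 93.8
finger [ 507. -374.] zmin 67.7 p2 72.6 med xy [ 505. -374.] [ 0  0  0  0  0  0  2 13 21 27 19 28 20 24 29 15  1  1  0]
finger [ 544. -486.] zmin 66.4 p2 67.6 med xy [ 542. -478.] [ 0  0  0  0  0  0  6 17 23 17  3  0  0  0  0  3  7  3  0]
ymid side (522.3609008789062, -426.0231018066406) (53.055824279785156, 66.44100952148438)
```

Call:
arm_command(
  rows=[-1,-1,-35,0,94,0,0,-25,0,94,0,0,0,0,94,0,0,0,0,64,0,0,0,0,45],
)

```text
clock: 10.62
eef_pos: [525.8, -432.7, -1.7]
eef_rot: [3.14, -0.001, 0.321]
wrist_force: [-0.1, -0.8, 0.4]
finger_gap: 77.3
```

Call:
arm_command(
  rows=[0,0,0,0,45,0,0,0,0,45,0,0,0,0,45,0,0,0,0,45],
)

```text
clock: 11.12
eef_pos: [525.2, -432.3, -3.3]
eef_rot: [3.141, -0.0, 0.321]
wrist_force: [-0.4, 0.5, 3.3]
finger_gap: 53.5
```

Call:
arm_command(
  rows=[0,0,40,0,45,0,0,50,0,45,-8,56,0,0,45,-8,56,0,0,45,-8,56,0,0,45],
)

```text
clock: 11.75
eef_pos: [500.5, -262.6, 86.4]
eef_rot: [-3.142, -0.0, 0.321]
wrist_force: [2.0, 1.4, -0.4]
finger_gap: 53.6
```

Call:
arm_command(
  rows=[-9,56,0,0,45,-9,57,0,0,45,-8,57,0,0,45,0,0,0,0,45,0,0,0,0,45],
)

```text
clock: 12.38
eef_pos: [475.4, -94.6, 86.6]
eef_rot: [3.141, -0.0, 0.321]
wrist_force: [0.1, -0.8, 0.3]
finger_gap: 53.8
```

Call:
arm_command(
  rows=[0,0,-40,0,45,0,0,-30,0,45,0,0,-10,0,45,0,0,-6,0,45,0,0,0,0,45],
)

```text
clock: 13.0
eef_pos: [475.5, -94.7, 0.9]
eef_rot: [3.141, -0.001, 0.32]
wrist_force: [0.9, -1.5, -1.1]
finger_gap: 53.4
```

Call:
arm_command(
  rows=[0,0,0,0,45,0,0,0,0,45],
)

```text
clock: 13.25
eef_pos: [475.5, -94.4, 1.1]
eef_rot: [3.141, -0.001, 0.321]
wrist_force: [0.1, 0.1, -1.1]
finger_gap: 53.2
```

Call:
arm_command(
  rows=[0,0,-1,0,45,0,0,0,0,60,0,0,0,0,75,0,0,0,0,94,0,0,0,0,94],
)

```text
clock: 13.88
eef_pos: [475.1, -94.3, -0.5]
eef_rot: [3.142, -0.0, 0.321]
wrist_force: [-0.2, 0.3, 0.5]
finger_gap: 86.6
```

Call:
arm_command(
  rows=[0,0,45,0,94,0,0,45,0,94,50,0,0,8.7,94,50,0,0,8.7,94,50,0,0,8.7,94],
)

```text
clock: 14.5
eef_pos: [626.6, -94.2, 89.7]
eef_rot: [3.141, -0.0, 0.781]
wrist_force: [-0.5, -0.6, -0.6]
finger_gap: 93.8
```

Call:
arm_command(
  rows=[47,1,0,8.7,94,0,0,0,0,94,0,0,-30,0,94,0,0,0,0,94],
)

```text
clock: 15.0
eef_pos: [670.3, -93.1, 57.5]
eef_rot: [-3.138, 0.002, 0.927]
wrist_force: [-0.4, -0.3, 0.8]
finger_gap: 94.3
```

```bash
python3 -c "
from meas import *
tip()
c=load('side'); a=cv2.resize(c['image'][80:320,210:370],None,fx=3,fy=2.5); cv2.imwrite('pics/f.png',a)"
```

```text
tcp [670.3 -93.1  57.5] gap 94.3
finger [623. -58.] zmin 6.1 p2 77.9 med xy [624. -58.] [ 2  0  0  0  0  0  1  7 25 33 34 39 30 34 31 10  0  0  0]
finger [ 718. -129.] zmin 72.6 p2 74.9 med xy [ 711. -122.] [ 0  0  0  0  0  0  0 20 28 30 29 26 30 35 29 18 14 17  5]
```

View pics/f.png

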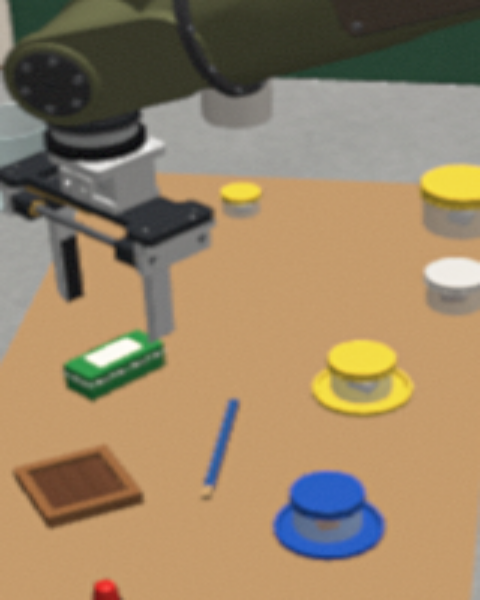

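Both cups sit centred in their dishes, and the jaws straddle the box, lined up with its sides. Descend and grip it.

Call:
arm_command(
  rows=[1,-1,-35,0,94,0,0,-20,0,94,0,0,-9,0,94,0,0,0,0,60,0,0,0,0,45],
)

```text
clock: 15.68
eef_pos: [673.7, -94.4, -3.3]
eef_rot: [3.14, -0.001, 0.928]
wrist_force: [-0.6, -0.1, -0.3]
finger_gap: 77.3
```

Call:
arm_command(
  rows=[0,0,0,0,28,0,0,0,0,28,0,0,0,0,28,0,0,0,0,28,0,0,0,0,28],
)

```text
clock: 16.3
eef_pos: [673.2, -94.3, -4.5]
eef_rot: [3.141, -0.0, 0.928]
wrist_force: [1.5, -0.4, 0.7]
finger_gap: 33.4
```

Call:
arm_command(
  rows=[0,0,40,0,28,0,0,50,0,28,0,0,50,0,28,-17,50,0,9.9,28,-17,50,0,9.9,28],
)

```text
clock: 16.92
eef_pos: [638.5, 6.6, 135.7]
eef_rot: [3.141, -0.0, 1.278]
wrist_force: [0.7, -0.2, -1.4]
finger_gap: 33.6
```

Call:
arm_command(
  rows=[-17,50,0,9.9,28,-17,50,0,9.9,28,-17,50,0,9.9,28,-17,50,0,9.9,28,-17,50,0,9.9,28],
)

```text
clock: 17.55
eef_pos: [553.2, 257.2, 135.4]
eef_rot: [-3.141, -0.0, 2.143]
wrist_force: [0.0, -0.3, -1.0]
finger_gap: 34.1
```

```bash
python3 -c "
from meas import *
c=load('side')
for n in('side',):
  R,_=seg(c,(278,405),40,(45,85),8); b=cv2.boxPoints(R); print(R,np.degrees(np.arctan2(*(b[1]-b[0])[::-1])),np.degrees(np.arctan2(*(b[2]-b[1])[::-1])))
print(manip.read_state()['eef_pos'])"
```

```text
((519.59033203125, 409.08880615234375), (59.72487258911133, 105.25843048095703), 62.46330642700195) -27.536692 62.463287
[553.24328454 257.20205738 135.4294112 ]
```

Call:
arm_command(
  rows=[-11,50,0,9.9,28,-11,50,0,9.9,28,-11,50,0,9.9,28,0,0,0,0,28,0,0,0,0,28],
)

```text
clock: 18.18
eef_pos: [521.1, 405.2, 135.2]
eef_rot: [-3.141, -0.0, 2.655]
wrist_force: [-0.5, -0.6, -1.0]
finger_gap: 34.0
```

Call:
arm_command(
  rows=[0,0,-50,0,28,0,0,-50,0,28,0,0,-18,0,28,0,0,0,0,28,0,0,0,0,28],
)

```text
clock: 18.8
eef_pos: [522.2, 406.1, 19.8]
eef_rot: [3.139, 0.001, 2.655]
wrist_force: [-0.3, 0.6, -1.1]
finger_gap: 33.8
```

```bash
python3 -c "
from meas import *
c=cap('side'); a=cv2.resize(c['image'][320:450,220:420],None,fx=4,fy=4); cv2.imwrite('pics/g.png',a)
print(manip.read_state()['eef_pos'])"
```

```text
[522.12274092 406.19135013  19.783689  ]
```

View pics/g.png

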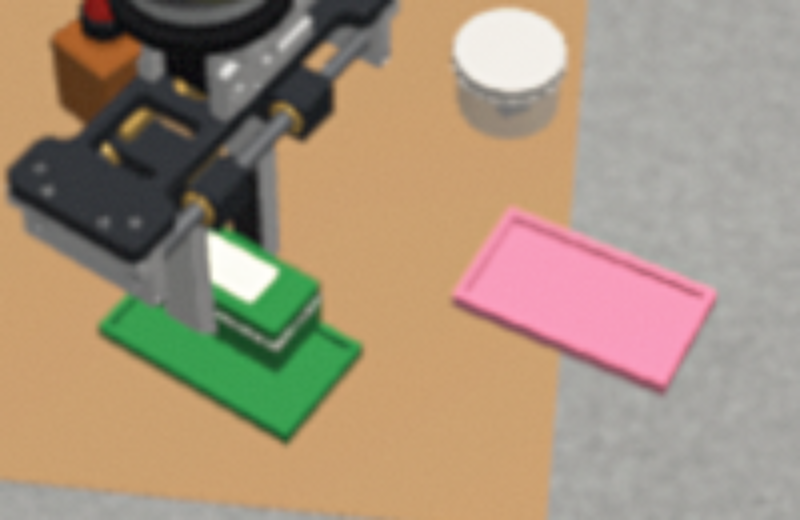

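```bash
python3 -c "
from meas import *
c=load('side'); f=lambda L:(np.array(L,float)+.5)/4-.5+[220,320]
w=at_z(c,f([(320,285),(275,333)]),54.3); print(w.round(1),w.mean(0).round(1))
a=np.radians(152.3); print('implied centre',(w.mean(0)[:2]-40*np.array([np.cos(a),np.sin(a)])).round(1))"
```

```text
[[477.5 411.6  54.3]
 [492.9 438.8  54.3]] [485.2 425.2  54.3]
implied centre [520.6 406.6]
```

The box measures at (520.6,406.6) against the tray at (520,407.5), with the angle matched. Lower, release, rise.

Call:
arm_command(
  rows=[0,0,-12,0,28,0,0,-8,0,28,0,0,0,0,28,0,0,0,0,28],
)

```text
clock: 19.35
eef_pos: [521.0, 405.7, -2.8]
eef_rot: [-3.141, -0.0, 2.656]
wrist_force: [1.2, -1.0, -0.6]
finger_gap: 33.5
```

Call:
arm_command(
  rows=[0,0,0,0,45,0,0,0,0,60,0,0,0,0,60,0,0,45,0,60,0,0,60,0,94],
)

```text
clock: 19.98
eef_pos: [520.4, 405.2, 102.4]
eef_rot: [-3.139, -0.001, 2.656]
wrist_force: [-0.2, 0.3, 0.3]
finger_gap: 67.0
```

```bash
python3 -c "
from meas import *
i=cv2.imread('pics/side0.png'); a=cv2.resize(i[250:360,205:275],None,fx=7,fy=7,interpolation=cv2.INTER_CUBIC)[:600]
for k in range(0,a.shape[0],70): cv2.putText(a,str(250+k//7),(0,k+5),0,.35,(255,255,255))
print(a.shape); cv2.imwrite('pics/h.png',a); cv2.imwrite('pics/h.png',cv2.resize(i[250:360,205:275],(378,594),interpolation=cv2.INTER_CUBIC))"
```

```text
(600, 490, 3)
```

View pics/h.png

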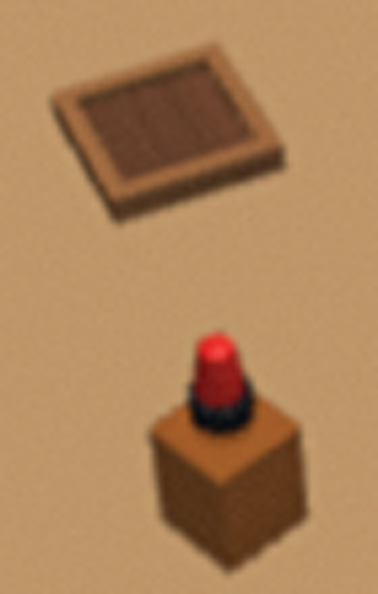

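Scale is 5.4. The bottle's shoulder corners are at (151,435), (224,487), (301,429) and its base corners at (162,517), (232,572), (308,514). The stand's top corners are at (53,97), (117,202), (284,153), (218,44).

```bash
python3 -c "
from meas import *
c=load('side'); f=lambda L:(np.array(L,float)+.5)/5.4-.5+[205,250]
for n,L,z in [('sh',[(151,435),(224,487),(301,429)],50),('base',[(162,517),(232,572),(308,514)],0),('stand',[(53,97),(117,202),(284,153),(218,44)],14)]:
    w=at_z(c,f(L),z)[:,:2]; e=np.diff(w,axis=0); print(n,w.round(1).tolist(),'diag mid',((w[0]+w[2])/2).round(1),np.linalg.norm(e,axis=1).round(1),(np.degrees(np.arctan2(e[:,1],e[:,0]))%90).round(1))
print('bulb top',at_z(c,f([(215,345)]),90))"
```

```text
sh [[624.3, 279.9], [593.7, 301.3], [572.2, 271.0]] diag mid [598.3 275.5] [37.4 37.2] [55.  54.7]
base [[626.4, 273.2], [595.9, 296.2], [573.9, 265.7]] diag mid [600.2 269.4] [38.3 37.6] [53.1 54.3]
stand [[717.2, 63.5], [676.3, 123.4], [615.7, 87.3], [656.2, 22.6]] diag mid [666.4  75.4] [72.5 70.5 76.4] [34.3 30.8 32. ]
bulb top [[599.55038873 272.56676399  90.        ]]
```

Call:
arm_command(
  rows=[0,0,45,0,94,27,-45,0,-4,94,27,-45,0,-4,94,27,-45,0,0,94,0,0,0,0,94],
)

```text
clock: 20.6
eef_pos: [603.6, 267.7, 147.4]
eef_rot: [-3.141, 0.0, 2.512]
wrist_force: [-0.5, 0.4, -0.3]
finger_gap: 93.8
```

Call:
arm_command(
  rows=[-3,3,-30,0.6,94,0,0,0,0,94,0,0,0,0,94],
)

```text
clock: 20.98
eef_pos: [599.2, 274.4, 118.6]
eef_rot: [3.141, 0.001, 2.528]
wrist_force: [0.1, 1.1, 1.4]
finger_gap: 93.9
```

```bash
python3 -c "
from meas import *
tip(240)
c=load('side'); a=cv2.resize(c['image'][230:370,180:320],None,fx=4,fy=4); cv2.imwrite('pics/i.png',a)"
```

```text
tcp [599.2 274.4 118.6] gap 93.9
finger [565. 226.] zmin 132.6 p2 136.3 med xy [565. 234.] [ 0  0  0  0  0  0  0  0  0  0  0  0  0 24 48 44 46 47 44 47 56 33 23]
finger [633. 323.] zmin 134.2 p2 140.0 med xy [625. 322.] [ 0  0  0  0  0  0  0  0  0  0  0  0  0  6 44 42 50 47 54 48 20  1  0]
```

View pics/i.png

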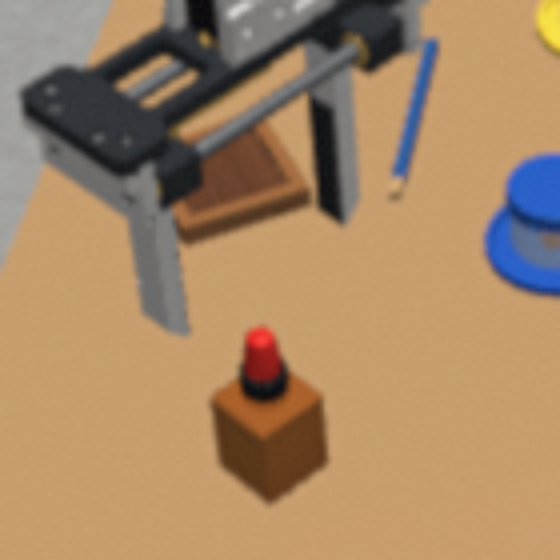

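The open jaws hang above the upright bottle (bulb at (261,340) in the crop), tips at about z 136. Descending around it.

Call:
arm_command(
  rows=[0,-1,-50,0,94,0,0,-40,0,94,0,0,-26,0,94,0,0,0,0,94,0,0,0,0,94],
)

```text
clock: 21.65
eef_pos: [600.0, 273.2, 3.5]
eef_rot: [3.139, 0.001, 2.527]
wrist_force: [0.6, 0.1, 0.4]
finger_gap: 93.9
```

Call:
arm_command(
  rows=[0,0,0,0,65,0,0,0,0,55,0,0,0,0,50,0,0,0,0,46,0,0,0,0,42],
  newtons=15,
)

```text
clock: 22.28
eef_pos: [599.1, 272.7, 1.5]
eef_rot: [-3.142, -0.0, 2.527]
wrist_force: [0.1, 0.6, 0.6]
finger_gap: 47.5
```

Call:
arm_command(
  rows=[0,0,0,0,34,0,0,0,0,34,0,0,0,0,34,0,0,0,0,34],
  newtons=20,
)

```text
clock: 22.78
eef_pos: [599.1, 272.7, 1.5]
eef_rot: [3.142, -0.0, 2.527]
wrist_force: [-0.3, 0.8, -0.3]
finger_gap: 40.2
```

Call:
arm_command(
  rows=[0,0,30,0,34,0,0,40,0,34,17,-50,0,-5.4,34,17,-50,0,-5.4,34,17,-50,0,-5.4,34],
)

```text
clock: 23.4
eef_pos: [650.3, 121.1, 71.5]
eef_rot: [-3.141, -0.0, 2.241]
wrist_force: [0.9, 0.4, -1.3]
finger_gap: 39.7
```

Call:
arm_command(
  rows=[17,-50,0,-5.4,34,0,0,0,0,34,0,0,-35,0,34,0,0,0,0,34,0,0,0,0,34],
)

```text
clock: 24.02
eef_pos: [667.4, 73.5, 37.6]
eef_rot: [3.141, 0.0, 2.151]
wrist_force: [0.4, 0.2, -2.0]
finger_gap: 40.0
```

```bash
python3 -c "
from meas import *
c=cap('side'); a=cv2.resize(c['image'][190:310,170:290],None,fx=5,fy=5,interpolation=cv2.INTER_CUBIC); cv2.imwrite('pics/j.png',a)
print(manip.read_state()['eef_pos'])"
```

```text
[667.61728064  73.37741888  37.9862889 ]
```

View pics/j.png

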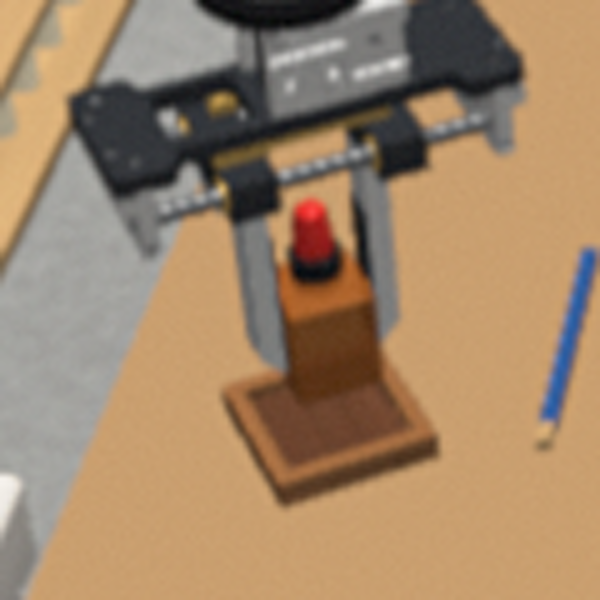

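```bash
python3 -c "
from meas import *
c=load('side'); f=lambda L:(np.array(L,float)+.5)/5-.5+[170,190]
for n,L,z in [('bottom',[(298,397),(380,373)],36.5),('sh',[(289,317),(378,298)],86.5)]:
    w=at_z(c,f(L),z)[:,:2]; e=w[1]-w[0]; nrm=np.array([-e[1],e[0]])/np.linalg.norm(e); nrm*=-np.sign(nrm[1])
    print(n,np.linalg.norm(e).round(1),'centre',(w.mean(0)+20*nrm).round(1),np.degrees(np.arctan2(e[1],e[0]))%90)
w=at_z(c,f([(225,388),(283,488),(438,440)]),14); print('stand',((w[0]+w[2])/2).round(1),w.round(1).tolist())"
```

```text
bottom 37.6 centre [669.6  63.3] 31.41049892965296
sh 38.5 centre [664.   70.3] 25.39016644653671
stand [666.5  74.3  14. ] [[717.0, 62.3, 14.0], [676.2, 124.1, 14.0], [615.9, 86.3, 14.0]]
```

Call:
arm_command(
  rows=[-1,3,-18,0,34,0,0,0,0,34,0,0,0,0,34],
)

```text
clock: 24.45
eef_pos: [666.1, 75.8, 18.5]
eef_rot: [-3.141, -0.0, 2.15]
wrist_force: [0.9, 0.4, -0.9]
finger_gap: 40.2
```

```bash
python3 -c "
from meas import *
c=cap('side'); a=cv2.resize(c['image'][240:310,200:270],None,fx=8,fy=8,interpolation=cv2.INTER_CUBIC); cv2.imwrite('pics/k.png',a)
P=cloud(c); hsv=cv2.cvtColor(c['image'],cv2.COLOR_BGR2HSV)
m=((hsv[...,0]<6)|(hsv[...,0]>174))&(hsv[...,1]>150)&(hsv[...,2]>70); m[:200]=0;m[300:]=0;m[:,:200]=0;m[:,280:]=0
q=P[m]; print(len(q),np.median(q,0).round(1),np.percentile(q[:,2],[5,95]).round(1)); v,u=np.where(m); print(at_z(c,[(u.mean(),v.mean())],95).round(1),u.mean(),v.mean())
print(manip.read_state()['eef_pos'])"
```

```text
79 [663.7  78.3  98.2] [ 84.8 108.8]
[[664.6  75.5  95. ]] 233.0759493670886 243.873417721519
[666.2401938   75.73089217  18.72972235]
```

View pics/k.png

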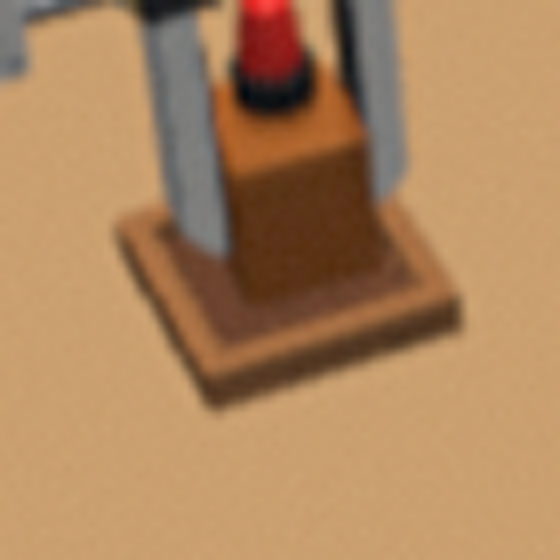

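Bottle is square to the stand and centred within about 2 mm (base corners at (250,305) and (385,260) in the crop, well edges about evenly outside). Lower to the floor, which should come at TCP≈9.5.

Call:
arm_command(
  rows=[0,0,-6,0,34,0,0,-3,0,34,0,0,0,0,34,0,0,0,0,34],
)

```text
clock: 25.0
eef_pos: [666.2, 75.6, 9.4]
eef_rot: [3.142, 0.0, 2.15]
wrist_force: [1.1, 0.1, 0.1]
finger_gap: 39.8
```

Call:
arm_command(
  rows=[0,0,-1,0,34,0,0,0,0,34,0,0,0,0,34],
)

```text
clock: 25.38
eef_pos: [666.1, 75.7, 9.4]
eef_rot: [3.141, 0.0, 2.15]
wrist_force: [-4.9, -0.8, 9.8]
finger_gap: 40.0
```

Call:
arm_command(
  rows=[0,0,0,0,46,0,0,0,0,55,0,0,0,0,66,0,0,0,0,76,0,0,0,0,76],
)

```text
clock: 26.0
eef_pos: [666.1, 75.7, 8.4]
eef_rot: [-3.142, -0.0, 2.15]
wrist_force: [1.6, 0.0, -0.3]
finger_gap: 75.5
```

Call:
arm_command(
  rows=[0,0,40,0,76,0,0,50,0,76,0,0,60,0,94,0,0,30,0,94,0,0,0,0,94],
)

```text
clock: 26.62
eef_pos: [666.9, 75.7, 191.1]
eef_rot: [3.138, 0.002, 2.15]
wrist_force: [0.0, 0.1, -0.8]
finger_gap: 94.2
```

Call:
arm_command(
  rows=[-55,-25,10,0,94,-55,-25,10,0,94,-55,-40,10,0,94,-40,-50,0,0,94,0,-60,0,0,94],
)

```text
clock: 27.25
eef_pos: [464.9, -120.0, 216.9]
eef_rot: [-3.141, -0.001, 2.151]
wrist_force: [0.8, 0.6, 0.9]
finger_gap: 94.1
```

Call:
arm_command(
  rows=[-20,-60,0,0,94,-20,-60,0,0,94,-20,-60,0,0,94,0,-60,0,0,94,0,0,0,0,94],
)

```text
clock: 27.88
eef_pos: [406.4, -359.9, 215.1]
eef_rot: [-3.141, -0.003, 2.146]
wrist_force: [0.3, 0.5, 0.4]
finger_gap: 94.1
```

```bash
python3 -c "
from meas import *
print(manip.read_state()['eef_pos'])
t=cap('top'); c=cap('side')
a=cv2.resize(t['image'][120:330,80:560],(800,350),interpolation=cv2.INTER_CUBIC)
b=cv2.resize(c['image'][170:440,190:430],None,fx=1,fy=1)
s=np.hstack([c['image'][190:310,190:390],c['image'][300:420,200:400]]); s=cv2.resize(s,(800,240),interpolation=cv2.INTER_CUBIC)
cv2.imwrite('pics/l.png',np.vstack([a,s]))"
```

```text
[ 406.43139189 -359.88339181  215.07451289]
```

View pics/l.png

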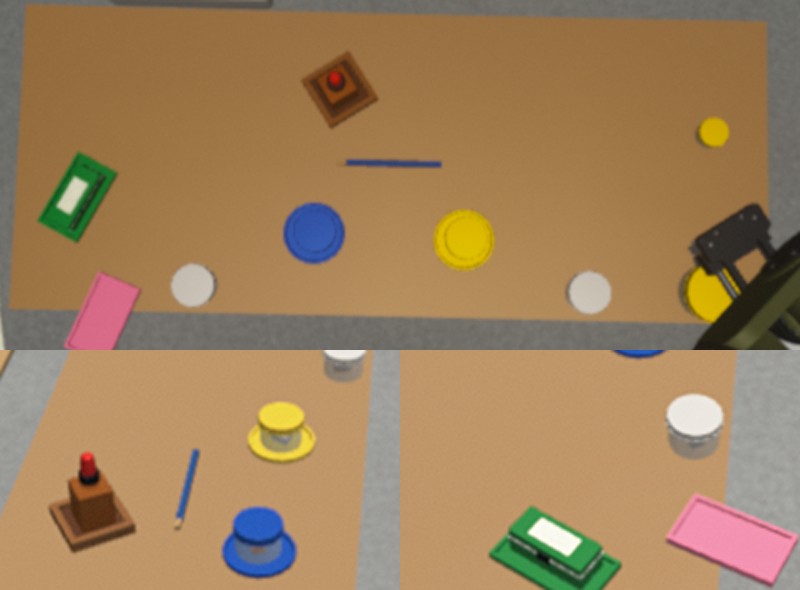

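Everything stands in its holder: bottle (335,85), blue cup (314,232), yellow cup (464,240), box (75,197). The white cups haven't moved. I'll check heights and tilt in numbers, then hand in.

```bash
python3 -c "
from meas import *
c=load('top');P=cloud(c)
for n,s,r,h,z in [('ycup',(358,264),24,(20,35),41),('bcup',(268,260),24,(105,130),41)]:
    q=P[s[1]-20:s[1]+20,s[0]-20:s[0]+20].reshape(-1,3); q=q[q[:,2]>30]; A=np.c_[q[:,:2]-q[:,:2].mean(0),np.ones(len(q))]; k=np.linalg.lstsq(A,q[:,2],rcond=None)[0]
    print(n,q.mean(0).round(1),'tilt',k[:2].round(3))
q=P[205:270,100:155].reshape(-1,3); q=q[(q[:,2]>26)]; k=np.linalg.lstsq(np.c_[q[:,:2]-q[:,:2].mean(0),np.ones(len(q))],q[:,2],rcond=None)[0]
print('box',q.mean(0).round(1),k[:2].round(3),cv2.minAreaRect(q[:,:2].astype(np.float32)))
q=P[150:200,255:310].reshape(-1,3); s=q[(q[:,2]>48)&(q[:,2]<66)]; b=q[q[:,2]>85]; print('shoulder',np.median(s,0).round(1),'bulb',b.mean(0).round(1),b[:,2].max())
for n,p in [('w1',(195,291)),('w2',(433,295))]: print(n,P[p[1]-3:p[1]+4,p[0]-3:p[0]+4,2].mean())
"
```

```text
ycup [474.7 -94.4  50. ] tilt [-2.259  3.071]
bcup [480.   94.7  51.5] tilt [-2.487 -3.569]
box [516.6 395.   58.6] [-1.225 -2.652] ((448.55908203125, 216.13201904296875), (443.2019958496094, 81.69454956054688), 69.44334411621094)
shoulder [661.1  70.8  56.9] bulb [617.5  57.8 312.2] 1286.8317540203698
w1 61.73505305117133
w2 38.09648711326332
```

Pixels with no depth reading spoiled those fits. Filtering them out.

```bash
python3 -c "
from meas import *
c=load('top');P=cloud(c)
for n,u,v,r,lo,hi in [('ycup',358,264,20,33,50),('bcup',268,260,20,33,50),('box',127,238,30,26,45),('shoulder',284,173,20,50,66),('bulb',284,173,25,80,110),('w1',195,291,15,30,50),('w2',433,295,15,30,50)]:
    q=P[v-r:v+r,u-r:u+r].reshape(-1,3); q=q[(q[:,2]>lo)&(q[:,2]<hi)]; k=np.linalg.lstsq(np.c_[q[:,:2]-q[:,:2].mean(0),np.ones(len(q))],q[:,2],rcond=None)[0]
    print(n,len(q),q.mean(0).round(1),'slope',k[:2].round(3))
manip.sign_off()"
```

```text
ycup 511 [475.3 -95.2  40.5] slope [ 0.015 -0.01 ]
bcup 517 [480.7  95.9  40. ] slope [0.003 0.012]
box 619 [518.8 403.4  32.8] slope [0.004 0.001]
shoulder 250 [663.6  71.6  56.8] slope [ 0.012 -0.002]
bulb 61 [664.   71.8  93.2] slope [0.602 0.206]
w1 523 [409.5 246.2  36.7] slope [0.    0.008]
w2 518 [ 410.8 -251.7   37.7] slope [-0.008 -0.002]
the job is handed in; nothing more can be done
```

The kit is back in its holders and the job is handed in. I placed the blue cup, then the yellow (the middle-sized of three), then the slide box in the green tray, and the bottle in the stand last. The arm finished at about 28 s of the 120 s, clear of everything.

| Item | Top height, measured (expected) | Offset from holder centre |
|---|---|---|
| Blue cup | 40.0 mm (41) | about 3.5 mm |
| Yellow cup | 40.5 mm (41) | about 1 mm |
| Slide box | 32.8 mm (34) | 2–4 mm |
| Bottle (at its shoulder) | 56.8 mm (58) | about 4 mm |

- **Flatness:** the cup lids, box top and bottle shoulder are level within about 1°. The offsets all fit inside the rims.
- **Bystanders:** the white-lidded cups read within about 1.5 mm of where they started.
- **Height reading:** the reported tool height read about 30 mm too low against the side camera's depth. My first grasp closed above the blue cup without moving it; after that I took heights from the camera.
- **Camera disagreement:** the two cameras differed by up to about 6 mm, so I averaged them for the later pickups and placings.
- **Bottle placing:** lowering the last millimetre pressed the stand with about 10 N, well under the limit.
- **Last check:** my first try at it was spoiled by pixels with no depth reading. I filtered those out and repeated it; the figures above are from the repeat.

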